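# Fit the slicing disc to the vegetable-prep machine

## Robot

A 6-joint arm with a two-finger parallel gripper is mounted at the origin on the work surface. World frame = base frame: x ahead of the robot, y to its left, z up, the work surface at z = 0. Lengths are in m, angles in degrees, forces in N, time in s.
With the tool pointing down it reaches from about 0.4 to 0.825 m from the base axis. Payload 7 kg.
Tool frame: the origin (TCP) lies between the finger pads; the fingertips stand ctrl.nose_length ahead of it and the grasp point (between the pads) lies 2 mm behind it (ctrl.nose_length is the distance from the TCP to the fingertips, in m); z points along the fingers, y is the line along which they close (so a half turn about z gives the same grasp; the last joint's range is limited). The gripper opens to 88 mm and grips with 3 to 60 N. Pads are 19 mm wide; open, the fingers measure 130 mm over their backs; the gripper's body (78 mm by 193 mm) begins 47 mm behind the grasp point.
Start: joints at [91.221, 20.546, 0.682, 0, -70.136, -16.507], TCP at [0.178, 0.651, 0.244] pointing down, gripper open.
Joint ranges: [-176.03, 176.03], [-82.01, 121.73], [-58.28, 71.71], [-173.87, 95.51], [-174.79, -0.11], [-173.66, 173.66]. Speed limits (degrees/s): [136.94, 136.94, 172.46, 180, 180, 180].

## Interface

Orientations are given as [roll, pitch, yaw] about the fixed x, y, z axes, in that order (R = Rz(yaw) Ry(pitch) Rx(roll)).
In Python, from plant import ctrl gives the robot as it stands.
- The arm moves only by the tool apply_moves, never from a script. Its argument "commands" is a list of rows, each a list of 3 entries, a list of its own where there are three numbers: the shift along the world's x, y, z in cm, then the turn about the world's z in rad, then the closure, from 0 (fully open) to 1 (shut). In form: [[[x, y, z], turn, jaw], ...]. A call has 1 to 20 rows; each row is the pose to reach, as a shift and turn from the pose commanded when the call began; what a row does not reach only later rows make up. A row lasts 1/12 s, in which the tool goes at most 41.7 mm and 7.16 degrees, less where a joint would pass 70% of its speed; a pose out of reach is approached as far as the arm can. A call with a gripper value outside its range is refused whole. The fingers move at their own pace and stop on an object; the grip force is fixed at half the most. Time passes only in rows, so rows that repeat a pose let the fingers close. It gives the time, the measured TCP pose, the force, the opening and the grip force at its end, in the units of the state.
- ctrl.get_obs(): the state, without advancing time (a new reading comes with each control period).
- ctrl.snapshot(name): name is "scene" or "side" or "wrist"; returns a dict with "img" (400x640x3 uint8, red, green, blue), "fx", "fy", "cx", "cy" (pixels), "dist_coeffs" ([k1, k2, p1, p2, k3] as OpenCV has them; the pictures are not rectified), "T" (4x4, takes a point from camera to world coordinates). Camera axes: x right, y up, looking along -z (the intrinsics and any distortion apply to the point x, -y, -z); pixel columns grow to the right and rows downward; lengths in m; the calibration is good to about 2 mm. A picture is of the moment at which its call begins. There is no depth.
- ctrl.close_job(): hands the job in; it is judged then, once.
Trained networks look in a picture, given as the dict that the camera call returned (one of the last four; its "shot" number tells which), for a name from the list of things; names that differ only in an ending like _2 or _b are one class to them, and where a whole thing is asked for, a point or a joint stands for the part that bears it (a point fixed in the world has none). Each returns a list of dicts, best first, with "score" (0 to 1); they miss things now and then, are a little off and sometimes report something else, mostly with a low value. They report only what shows in the picture. A call takes as long as a camera call.
- ctrl.search_frame(picture, target): "at" ([column, row] in pixels, amid what is visible of it).
- ctrl.spot_point(picture, target): "at" ([column, row] in pixels: a listed point, or the origin of a listed thing).
The state is a dict: "clock": time; "joint_pos": joint angles; "qvel": joint speeds; "tau": joint torques, N m; "tool_pos": TCP position; "orientation": TCP orientation; "force": force on the tool from outside, world axes, zero at the start; "moment": the same for the moment, N m; "opening": finger opening in m; "gripper_force": force on a finger pad.
Only numpy, scipy, OpenCV 4.12 (cv2) and the standard library are available. Lean on these libraries where they do the work, as an engineer would, in place of code of your own. Each camera call takes 0.05 s, during which the arm holds its last target. There are 200 camera calls.

## Task

The vegetable-prep machine has been washed and its lid is off: take the slicing disc (green hub) off the rack, hold it over the machine's drive and feel for the slot with its T-bar. Pass the T-bar through, press gently against the spring, turn it clockwise (seen from above) a quarter turn to the stop, and let it spring up so that it stays locked and level. Never force it, and leave the other disc and the things around where they are.

Things in the scene. Friction and masses are not known exactly. Their poses are not given: they have to be found in the camera images.
- slicer: Slicing disc, about 450 g: round steel plate 176 mm across, 4 mm thick, two blades, green plastic hub. Origin: centre of the plate's underside; z points up out of the hub side, x along its grip blade and T-bar. The same after half a turn. Lower boss: 52 mm across, underside 8 mm below the origin; below it a stem 16 mm thick, ending in the T-bar.
- grip (a point): Middle of the slicing disc's green grip blade, 32 mm above the disc's origin: an upright blade 50 mm long (disc x), 14 mm thick (disc y), standing 36 mm tall (18 mm up and down from here) on a round boss 60 mm across. Take it here from above.
- t_bar (a point): Middle of the T-bar under the slicing disc, 23.5 mm below its origin: a square-edged steel bar 34 mm long, 8.6 mm wide and 9 mm tall, lying along the disc's x, parallel to the grip blade.
- grater: Grating disc with an orange hub and holes in its plate, otherwise built like the slicing disc. Leave it alone.
- rack: White plastic disc rack, fixed: base 130 x 380 x 8 mm with two square seats (66 mm wide, 42 mm bore) 100 mm either side of its middle along its y; origin under its middle. A disc rests with its lower boss on the seat, 38 mm above the table, its T-bar hanging in the bore: lift 25 mm to clear it.
- machine: Vegetable-prep machine without its lid, fixed: aluminium housing 320 x 250 x 132 mm, on it an open round cutting chamber (220 mm outside, 206 mm inside, rim 205 mm above the table); behind it a column 200 mm wide, 245 mm high, from 125 to 185 mm along x, with a hinge bar up to 257 mm. Origin: on the drive axis at table level; x points to the back.
- drive_top (a point): Middle of the top of the drive coupling, on the drive axis, 165 mm above the table; its axes are the machine's. Coupling: a 46 mm square steel cap, 8 mm thick, with a straight slot 37 x 11.4 mm, widened at its middle to 17.8 mm square for the stem. The slot lies within 0.6 rad either way of the machine's x, where the motor stopped: not measured, seen from above or felt. Its brake slips above 0.4 N m.
- spring_pin (a point): The spring pin's top, on the drive axis, 8 mm under drive_top. Height of the disc's origin over drive_top: 28 mm with the T-bar on top of the cap; 18 to 20 mm dropped into the slot, resting on the pin (5 N there, 600 N/m, 12 N at the bottom); under 11 mm it can turn; at 8 mm the lower boss lands on the cap. The pin pushes only upward.
- lock_groove (a point): On the drive axis at the underside of the cap, where a groove 3 mm deep runs square to the slot. Pressed down, the T-bar turns only clockwise seen from above, 1.57 rad to the groove; fixed stops end the turn about 0.05 rad beyond it. Let go at the stops, it rises into the groove and stays locked, the disc's origin 14 mm above drive_top.
- sauce_red: Red sauce bottle, 54 mm across, 170 mm tall; origin under its middle. Bystander.
- sauce_yellow: Yellow sauce bottle, 54 mm across, 170 mm tall; origin under its middle. Bystander.
- pan_small: Small steel food pan, 176 x 108 x 65 mm; origin under its middle. Bystander.
- deli_cup: White plastic cup, 90 mm across, 100 mm tall; origin under its middle. Bystander.
- turner: Burger turner 260 mm long with a black handle; origin under its middle. Bystander.
- pusher: The machine's grey feed pusher, 155 mm tall, standing; origin under its middle. Bystander.

How it is judged (in metres and radians):
On the way, in this order (a step that is already met when the one before it is completed fails the run):
1. the slicing disc is lifted off the rack and held above the machine's drive (z of slicer in the frame of drive_top above 0.03 m and horizontal distance between slicer and drive_top below 0.03 m), for 0.1 s.
2. the T-bar has passed through the slot and is pressed below the cap (z of slicer in the frame of drive_top below 0.0115 m and horizontal distance between slicer and drive_top below 0.004 m), for 0.1 s.
At the end, for the whole second after the job is handed in: The slicing disc is on the drive axis (within 4 mm), level (within 4 degrees), at rest and let go, sprung up into the locking groove: its origin 12.2 to 16.2 mm above the coupling's top (it rests higher when only dropped into the slot, lower when pressed in but not turned home) (z of slicer in the frame of drive_top between 0.0122 and 0.0162 m and horizontal distance between slicer and drive_top below 0.004 m and angle between slicer's own z axis and vertical below 0.07 rad and linear speed of slicer below 0.02 m/s and angular speed of slicer below 0.2 rad/s); the robot touches nothing.
It fails at once if the disc is forced against the machine: over 50 N between them (contact force between slicer and machine above 50 N).
It fails at once if the grating disc is moved more than 15 mm (distance of grater from where it was at the start of the episode above 0.015 m).
It fails at once if the slicing disc is tipped over (angle between slicer's own z axis and vertical above 0.6 rad).
It fails at once if one of the things standing around is moved more than 30 mm (distance of any of sauce_red, sauce_yellow, pan_small, deli_cup, turner, pusher from where it was at the start of the episode above 0.03 m).
It also fails if it takes over 72 s, if anything falls off the work surface, if the arm or the gripper's body presses on something with over 40 N, if the wrist force passes 120 N, or if a joint passes its speed limit or range.

## Working session

There is one attempt and no reset: what is moved stays moved. The work goes in short steps, Python scripts to look and compute and a tool call to move; the robot and the scene stay as the last step left them, time stands still between calls to the robot, and variables do not carry over. Pictures are saved under pics/ and viewed, at most 10 in all, crops included, and the job is handed in when it is done.

Besides the shell and the picture viewer there is one more tool, called after "Emit:" in YAML: its name, and indented under it one key for each argument. apply_moves: Moves the arm, as the interface text tells. Its arguments: {"type":"object","properties":{"commands":{"type":"array"}},"required":["commands"]}

```bash
mkdir -p pics
cat > h.py <<'E'
import numpy as np, cv2
from plant import ctrl
def ray(p,uv):
    K=np.array([[p['fx'],0,p['cx']],[0,p['fy'],p['cy']],[0,0,1]])
    n=cv2.undistortPoints(np.array([[uv]],float),K,np.array(p['dist_coeffs'],float))[0,0]
    T=np.array(p['T']); d=T[:3,:3]@np.array([n[0],-n[1],-1.]); return T[:3,3],d
def atz(p,uv,z):
    o,d=ray(p,uv); return o+d*(z-o[2])/d[2]
def proj(p,X):
    K=np.array([[p['fx'],0,p['cx']],[0,p['fy'],p['cy']],[0,0,1]])
    T=np.array(p['T']); c=(np.atleast_2d(X)-T[:3,3])@T[:3,:3]; c=c*[1,-1,-1]
    return cv2.projectPoints(c,np.zeros(3),np.zeros(3),K,np.array(p['dist_coeffs'],float))[0][:,0]
def tri(obs):
    A=np.zeros((3,3));b=np.zeros(3)
    for p,uv in obs:
        o,d=ray(p,uv); d=d/np.linalg.norm(d); M=np.eye(3)-np.outer(d,d);A+=M;b+=M@o
    return np.linalg.solve(A,b)
def save(p,n): cv2.imwrite('pics/'+n,p['img'][:,:,::-1])
E
python3 - <<'E'
from h import *
o=ctrl.get_obs();print({k:np.round(v,4).tolist() for k,v in o.items()},ctrl.nose_length)
P={n:ctrl.snapshot(n) for n in('scene','side','wrist')}
for n,p in P.items():
    save(p,n+'0.png');print(n,np.round(p['T'],3).tolist())
    for t in('grip','slicer','drive_top','grater','machine','spring_pin','rack'):
        print(t,[(np.round(d['at'],1).tolist(),round(d['score'],2)) for d in ctrl.spot_point(p,t)[:2]])
cv2.imwrite('pics/all0.png',cv2.resize(np.vstack([np.hstack([P['scene']['img'],P['side']['img']]),np.hstack([P['wrist']['img'],P['wrist']['img']*0])])[:,:,::-1],(800,500),interpolation=cv2.INTER_AREA))
E
```

```text
{'clock': 0.0, 'joint_pos': [91.2193, 20.5897, 0.6322, -0.0195, -70.1379, -16.5074], 'qvel': [0.0584, -0.0446, 0.0316, 0.0196, -0.035, 0.0515], 'tau': [0.001, -58.2713, 29.3052, 6.9974, 0.0069, -0.0001], 'tool_pos': [0.1779, 0.6506, 0.2426], 'orientation': [179.9033, -0.0096, -15.2947], 'force': [-0.6469, -0.9028, 0.4916], 'moment': [0.0199, -0.0082, -0.0136], 'gripper_force': 0.0, 'opening': 0.0874} 0.017
scene [[0.105, -0.752, 0.651, 1.709], [0.994, 0.077, -0.071, -0.138], [0.003, 0.655, 0.756, 1.411], [0.0, 0.0, 0.0, 1.0]]
grip [([295.5, 193.6], 0.64)]
slicer [([299.7, 196.7], 0.95)]
drive_top [([372.1, 176.5], 0.75)]
grater [([248.8, 201.0], 0.69)]
machine []
spring_pin [([375.4, 179.9], 0.71)]
rack [([274.8, 204.9], 0.71), ([298.4, 198.3], 0.69)]
side [[-0.997, 0.05, -0.064, 0.499], [-0.079, -0.769, 0.634, 1.047], [-0.018, 0.637, 0.771, 1.393], [0.0, 0.0, 0.0, 1.0]]
grip [([358.0, 182.5], 0.71)]
slicer [([353.7, 186.2], 0.95)]
drive_top [([345.0, 230.2], 0.69)]
grater [([363.7, 151.6], 0.57), ([344.8, 229.7], 0.35)]
machine [([343.7, 254.5], 0.92), ([305.6, 147.6], 0.29)]
spring_pin [([346.6, 234.7], 0.93)]
rack [([356.3, 179.5], 0.63), ([355.7, 189.3], 0.61)]
wrist [[-0.264, 0.93, 0.254, 0.249], [-0.964, -0.255, -0.068, 0.632], [0.002, -0.263, 0.965, 0.384], [0.0, 0.0, 0.0, 1.0]]
grip []
slicer []
drive_top []
grater []
machine []
spring_pin []
rack []
```

View pics/all0.png

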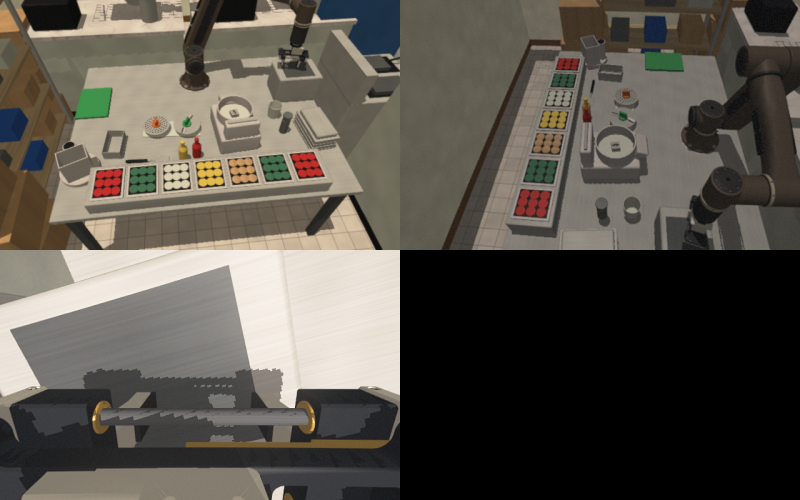

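The composite shows the green-hub slicer (scene about 299,196; side about 354,186), the orange grater beside it, the machine to their right with the cap inside its chamber (scene about 372,178). The networks agree with this.

Run:
```python
from h import *
a=ctrl.snapshot('scene');b=ctrl.snapshot('side')
for t in('grip','slicer','drive_top','spring_pin','grater','rack','sauce_red','sauce_yellow','pan_small','deli_cup','pusher','turner'):
    A=ctrl.spot_point(a,t);B=ctrl.spot_point(b,t)
    if A and B:
        X=tri([(a,A[0]['at']),(b,B[0]['at'])]);print(t,X.round(4),(proj(a,X)[0]-A[0]['at']).round(1),(proj(b,X)[0]-B[0]['at']).round(1))
    else: print(t,bool(A),bool(B))
def crop(p,x,y,w,h,s): return cv2.resize(p['img'][y:y+h,x:x+w],None,fx=s,fy=s,interpolation=cv2.INTER_CUBIC)
t=np.vstack([np.hstack([crop(a,260,160,70,50,5.6),crop(a,335,150,70,50,5.6)]),np.hstack([crop(b,320,160,70,50,5.6),crop(b,310,205,70,50,5.6)])])
cv2.imwrite('pics/z1.png',t[:,:,::-1])
```

```text
grip [ 0.4948 -0.0959  0.0816] [1.6 1.7] [ 1.5 -1.8]
slicer [ 0.4893 -0.0979  0.0474] [-0.4 -0.5] [-0.4  0.5]
drive_top [0.5149 0.1975 0.172 ] [0.7 0.7] [ 0.8 -0.9]
spring_pin [ 0.4421 -0.4691 -0.4277] [43.  26.6] [ 18.3 -40.7]
grater [ 0.4741 -0.2953  0.0505] [0.2 0.2] [ 0.2 -0.2]
rack [ 0.4705 -0.2024 -0.0074] [0.9 1. ] [ 0.8 -1. ]
sauce_red [ 0.5466 -0.0515 -0.2251] [-2.  -2.1] [-2.   2.1]
sauce_yellow [ 0.7258 -0.1271 -0.009 ] [-0.1 -0.1] [-0.1  0.1]
pan_small [ 0.5866 -0.5564 -0.0199] [-0.3 -0.4] [-0.2  0.3]
deli_cup [ 0.4223  0.5027 -0.0072] [0.6 0.5] [ 0.7 -0.7]
pusher [0.5785 0.5321 0.0034] [0.2 0.2] [ 0.3 -0.3]
turner [ 0.7284 -0.3499 -0.0117] [-0.9 -1. ] [-0.8  0.9]
```

View pics/z1.png

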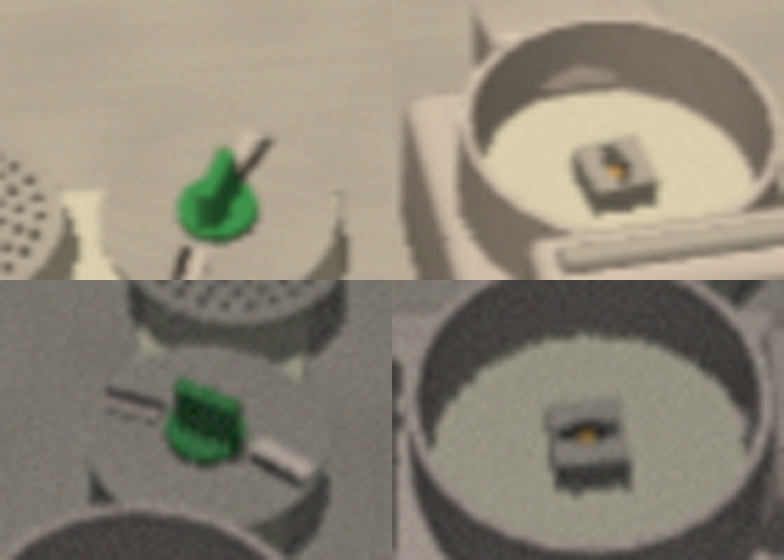

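Emit:
apply_moves:
  commands:
    - [[0,0,4],0,0]
    - [[2,-2,8],0,0]
    - [[25,-45,12],0,0]
    - [[25,-45,12],0,0]
    - [[25,-45,12],0,0]
    - [[25,-45,12],0,0]
    - [[25,-45,12],0,0]
    - [[25,-45,12],0,0]
    - [[25,-45,12],0,0]
    - [[25,-45,12],0,0]
    - [[25,-45,12],0,0]
    - [[25,-45,12],0,0]
    - [[25,-45,12],0,0]
    - [[25,-45,12],0,0]
    - [[25,-45,12],0,0]
    - [[25,-45,12],0,0]
    - [[25,-45,12],0,0]
    - [[25,-45,12],0,0]

```text
clock: 4.0
tool_pos: [0.4277, 0.2017, 0.3635]
orientation: [-180.0, 0.0, -15.2]
force: [0.1, 0.5, -0.1]
opening: 0.0876
gripper_force: 0.0
```

Run:
```python
from h import *
p=ctrl.snapshot('wrist');save(p,'w1.png')
for t in('drive_top','spring_pin','machine'):
    print(t,[(np.round(d['at'],1).tolist(),round(d['score'],2),atz(p,d['at'],{'drive_top':.165,'spring_pin':.157,'machine':0}[t]).round(4).tolist()) for d in ctrl.spot_point(p,t)[:2]])
```

```text
drive_top [([300.2, 95.5], 0.91, [0.5263, 0.2041, 0.165])]
spring_pin [([303.6, 97.1], 0.56, [0.5243, 0.2014, 0.157])]
machine [([308.3, 105.3], 0.76, [0.5218, 0.2059, 0.0]), ([109.0, 125.2], 0.38, [0.5771, 0.5323, 0.0])]
```

View pics/w1.png

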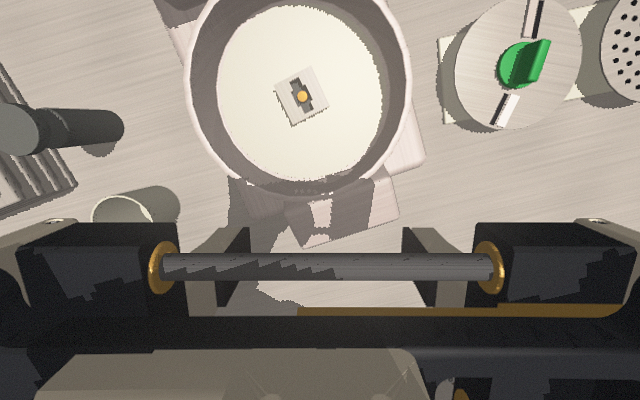

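Cap with slot near (302,96), slicer's green blade near (525,63), both clear of the gripper. Now I measure centres and angles from colour and edges.

```bash
cat > m.py <<'E'
from h import *
def slot(p,u,v,name):
    # rectify top plane at z=.165 around guess, 0.5mm/px, x right,y up
    c=atz(p,(u,v),.165)[:2]; n=140; s=.0005
    g=(np.arange(n)-n/2)*s
    X=np.stack([np.repeat((c[0]+g)[None],n,0),np.repeat((c[1]-g)[:,None],n,1),np.full((n,n),.165)],-1).reshape(-1,3)
    m=proj(p,X).astype(np.float32).reshape(n,n,2)
    im=cv2.remap(p['img'],m[...,0],m[...,1],cv2.INTER_CUBIC); cv2.imwrite('pics/'+name,cv2.resize(im[:,:,::-1],None,fx=4,fy=4)); return c,im
def green(p):
    h=cv2.cvtColor(p['img'],cv2.COLOR_RGB2HSV); return cv2.inRange(h,(45,110,40),(85,255,255))
E
python3 - <<'E'
from m import *
p=ctrl.snapshot('wrist')
c,im=slot(p,302,96,'slot.png');print(c)
for t,z in(('grip',.078),('slicer',.046),('grater',.046)):
    print(t,[(np.round(d['at'],1).tolist(),round(d['score'],2),atz(p,d['at'],z).round(4).tolist()) for d in ctrl.spot_point(p,t)[:2]])
for n,z in (('scene',.165),('side',.165)):
    q=ctrl.snapshot(n)
    print(n,[(atz(q,d['at'],z).round(4).tolist()) for d in ctrl.spot_point(q,'drive_top')[:1]],[(atz(q,d['at'],.046).round(4).tolist()) for d in ctrl.spot_point(q,'slicer')[:1]])
a=cv2.resize(im,(560,560),interpolation=cv2.INTER_CUBIC)
# rectified slicer at grip-top plane .096
ce=np.array([.489,-.098]);n=140;s=.001;g=(np.arange(n)-n/2)*s
X=np.stack([np.repeat((ce[0]+g)[None],n,0),np.repeat((ce[1]-g)[:,None],n,1),np.full((n,n),.096)],-1).reshape(-1,3)
m=proj(p,X).astype(np.float32).reshape(n,n,2)
b=cv2.remap(p['img'],m[...,0],m[...,1],cv2.INTER_CUBIC)
cv2.imwrite('pics/rect.png',cv2.resize(np.hstack([a,cv2.resize(b,(560,560),interpolation=cv2.INTER_CUBIC)]),(800,400))[:,:,::-1])
E
```

```text
[0.52518597 0.2026911 ]
grip [([307.4, 102.4], 0.73, [0.5221, 0.2028, 0.078]), ([531.5, 65.4], 0.58, [0.4879, -0.097, 0.078])]
slicer [([511.6, 66.4], 0.6, [0.4934, -0.0909, 0.046])]
grater []
scene [[0.5025, 0.2091, 0.165]] [[0.478, -0.0971, 0.046]]
side [[0.5058, 0.1986, 0.165]] [[0.4759, -0.2928, 0.046]]
```

View pics/rect.png

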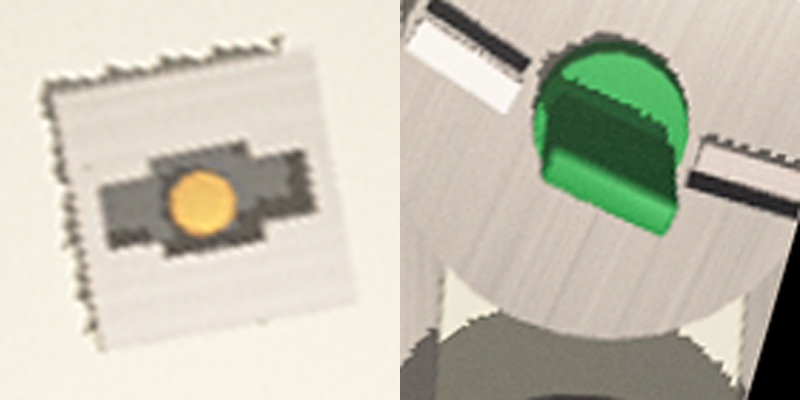

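Emit:
apply_moves:
  commands:
    - [[2,-10,0],-0.07,0]
    - [[6.4,-29.7,0],-0.14,0]
    - [[6.4,-29.7,0],-0.14,0]
    - [[6.4,-29.7,0],-0.14,0]
    - [[6.4,-29.7,0],-0.14,0]
    - [[6.4,-29.7,0],-0.14,0]
    - [[6.4,-29.7,-4],-0.14,0]
    - [[6.4,-29.7,-11.3],-0.14,0]
    - [[6.4,-29.7,-11.3],-0.14,0]
    - [[6.4,-29.7,-11.3],-0.14,0]
    - [[6.4,-29.7,-11.3],-0.14,0]
    - [[6.4,-29.7,-11.3],-0.14,0]
    - [[6.4,-29.7,-11.3],-0.14,0]

```text
clock: 5.78
tool_pos: [0.4935, -0.0953, 0.2532]
orientation: [-179.9, -0.2, -23.2]
force: [-0.9, 0.6, 0.7]
opening: 0.0878
gripper_force: 0.0
```

```bash
cat >> m.py <<'E'
def rect(p,ce,z,n,s,out=400):
    g=(np.arange(n)-n/2+.5)*s
    X=np.stack([np.repeat((ce[0]+g)[None],n,0),np.repeat((ce[1]-g)[:,None],n,1),np.full((n,n),z)],-1).reshape(-1,3)
    m=proj(p,X).astype(np.float32).reshape(n,n,2)
    return cv2.resize(cv2.remap(p['img'],m[...,0],m[...,1],cv2.INTER_CUBIC),(out,out),interpolation=cv2.INTER_CUBIC)
def tip(ce,a):
    pass
E
python3 - <<'E'
from m import *
o=ctrl.get_obs();print(o['tool_pos'],o['orientation'],o['joint_pos'])
p=ctrl.snapshot('wrist')
b=rect(p,(.4918,-.0956),.096,160,.0005)
v=cv2.resize(p['img'],(640,400))
cv2.imwrite('pics/g2.png',np.hstack([b,cv2.resize(v,(400,250)) if 0 else np.vstack([cv2.resize(v,(400,250)),np.zeros((150,400,3),np.uint8)])])[:,:,::-1])
h=cv2.cvtColor(b,cv2.COLOR_RGB2HSV);m=cv2.inRange(h,(45,100,110),(85,255,255))
print(cv2.countNonZero(m))
E
```

```text
[ 0.49353154 -0.09534057  0.25322595] [-179.92015124   -0.20734846  -23.2408168 ] [ 1.15383544e+01  3.62246439e+00 -1.99112840e+01  5.75649478e-02
 -6.62504082e+01  5.51978888e+01]
36227
```

View pics/g2.png

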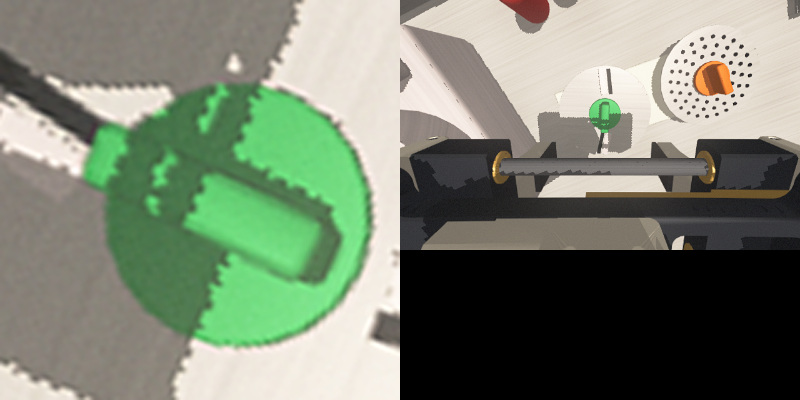

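The blade centre is at (0.493, -0.096), yaw about -24°, consistent with the boss circle. The gripper is above it, so I descend.

Emit:
apply_moves:
  commands:
    - [[0,0,-4],-0.01,0]
    - [[0,-0.05,-8],-0.01,0]
    - [[0,-0.05,-12],-0.01,0]
    - [[0,-0.05,-15],-0.01,0]
    - [[0,-0.05,-17],-0.01,0]
    - [[0,-0.05,-17],-0.01,0]
    - [[0,-0.05,-17],-0.01,0]
    - [[0,-0.05,-17],-0.01,0]
    - [[0,-0.05,-17],-0.01,0]
    - [[0,-0.05,-17],-0.01,0]

```text
clock: 6.67
tool_pos: [0.4933, -0.0961, 0.0825]
orientation: [-179.9, -0.2, -23.9]
force: [0.2, -0.9, 0.4]
opening: 0.0873
gripper_force: 0.0
```

Emit:
apply_moves:
  commands:
    - [[0,0,-0.2],0,0]
    - [[0,0,-0.2],0,0.5]
    - [[0,0,-0.2],0,1]
    - [[0,0,-0.2],0,1]
    - [[0,0,-0.2],0,1]
    - [[0,0,-0.2],0,1]
    - [[0,0,-0.2],0,1]
    - [[0,0,-0.2],0,1]
    - [[0,0,-0.2],0,1]
    - [[0,0,-0.2],0,1]
    - [[0,0,-0.2],0,1]
    - [[0,0,-0.2],0,1]

```text
clock: 7.67
tool_pos: [0.492, -0.0964, 0.0785]
orientation: [180.0, 0.0, -23.9]
force: [0.3, 0.6, -0.3]
opening: 0.0198
gripper_force: 0.0
```

Emit:
apply_moves:
  commands:
    - [[0,0,0],0,1]
    - [[0,0,0],0,1]
    - [[0,0,0],0,1]
    - [[0,0,0],0,1]
    - [[0,0,0],0,1]
    - [[0,0,0],0,1]

```text
clock: 8.17
tool_pos: [0.4919, -0.0964, 0.0786]
orientation: [180.0, 0.0, -23.9]
force: [1.1, -0.1, 1.1]
opening: 0.0139
gripper_force: 29.9
```

Emit:
apply_moves:
  commands:
    - [[0,0,1],0,1]
    - [[0,0,3],0,1]
    - [[0,0,6],0,1]
    - [[0,0,9],0,1]
    - [[0,0,12],0,1]
    - [[0,0,15],0,1]
    - [[0,0,18],0,1]
    - [[0,0,21],0,1]
    - [[0,0,23],0,1]
    - [[0,0,23],0,1]
    - [[0,0,23],0,1]

```text
clock: 9.08
tool_pos: [0.4918, -0.0961, 0.3094]
orientation: [-179.9, -0.1, -23.9]
force: [-0.9, 0.5, -4.9]
opening: 0.0136
gripper_force: 29.9
```

Emit:
apply_moves:
  commands:
    - [[0,2,0],0.06,1]
    - [[0.5,5,0],0.12,1]
    - [[1,8,0],0.18,1]
    - [[1.5,11,0],0.24,1]
    - [[2,14,0],0.3,1]
    - [[2.5,17,0],0.36,1]
    - [[2.8,20,0],0.42,1]
    - [[3,23,0],0.48,1]
    - [[3.2,26,0],0.54,1]
    - [[3.4,28.5,0],0.587,1]
    - [[3.4,29.9,0],0.587,1]
    - [[3.4,29.9,0],0.587,1]
    - [[3.4,29.9,0],0.587,1]
    - [[3.4,29.9,0],0.587,1]
    - [[3.4,29.9,0],0.587,1]
    - [[3.4,29.9,0],0.587,1]
    - [[3.4,29.9,0],0.587,1]

```text
clock: 10.5
tool_pos: [0.526, 0.2018, 0.3087]
orientation: [-180.0, -0.0, 9.7]
force: [-0.8, 0.4, -4.1]
opening: 0.0137
gripper_force: 29.9
```

Run:
```python
from m import *
o=ctrl.get_obs();print({k:np.round(o[k],4).tolist() for k in('tool_pos','orientation','force','moment','opening')})
P=[]
for n in('scene','side','wrist'):
    p=ctrl.snapshot(n);P.append(p)
    for t in('slicer','grip','t_bar','drive_top'):
        z={'slicer':o['tool_pos'][2]-.0326,'grip':o['tool_pos'][2],'t_bar':o['tool_pos'][2]-.056,'drive_top':.165}[t]
        print(n,t,[(np.round(d['at'],1).tolist(),round(d['score'],2),atz(p,d['at'],z).round(4).tolist()) for d in ctrl.spot_point(p,t)[:1]])
f=lambda p,x,y:cv2.resize(p['img'][y:y+100,x:x+133],(400,300),interpolation=cv2.INTER_CUBIC)
cv2.imwrite('pics/h3.png',np.vstack([np.hstack([f(P[0],310,110),f(P[1],280,150)]),np.hstack([cv2.resize(P[2]['img'],(400,300)),np.zeros((300,400,3),np.uint8)])])[:,:,::-1])
```

```text
{'tool_pos': [0.526, 0.2018, 0.3087], 'orientation': [-179.9962, -0.0039, 9.6811], 'force': [-0.8307, 0.4202, -4.0508], 'moment': [-0.0725, -0.0551, -0.0132], 'opening': 0.0137}
scene slicer [([379.1, 158.0], 0.7, [0.5276, 0.2098, 0.2761])]
scene grip [([376.5, 152.8], 0.79, [0.5334, 0.1956, 0.3087])]
scene t_bar [([376.3, 162.1], 0.91, [0.5241, 0.2023, 0.2527])]
scene drive_top [([370.2, 177.0], 0.71, [0.5147, 0.1886, 0.165])]
side slicer [([343.0, 211.6], 0.69, [0.5294, 0.2012, 0.2761])]
side grip [([345.7, 206.8], 0.93, [0.521, 0.2064, 0.3087])]
side t_bar [([343.8, 215.2], 0.9, [0.5266, 0.198, 0.2527])]
side drive_top [([346.8, 228.2], 0.76, [0.5155, 0.1875, 0.165])]
wrist slicer [([325.0, 235.7], 0.76, [0.5257, 0.2025, 0.2761])]
wrist grip [([325.8, 259.5], 0.93, [0.526, 0.2021, 0.3087])]
wrist t_bar []
wrist drive_top []
```

View pics/h3.png

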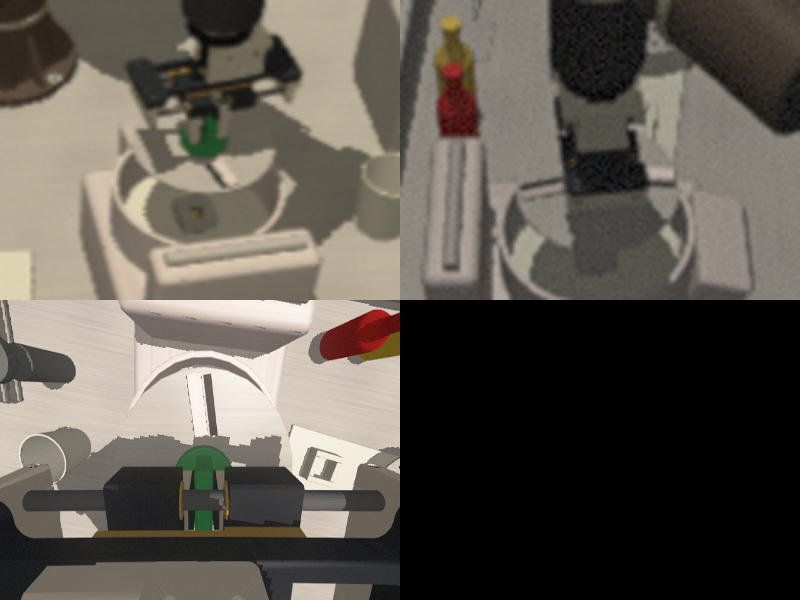

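The disc is held level over the chamber, with the boss and the plate front visible in the wrist view (boss front about 328,195). I measure its offset along the blade from boss and plate edges.

Run:
```python
from m import *
o=ctrl.get_obs();t=np.array(o['tool_pos']);p=ctrl.snapshot('wrist')
yaw=np.deg2rad(o['orientation'][2]);ex=np.array([np.cos(yaw),np.sin(yaw),0]);ey=np.array([-ex[1],ex[0],0])
h=cv2.cvtColor(p['img'],cv2.COLOR_RGB2HSV);g=cv2.inRange(h,(40,100,30),(85,255,255))
gray=cv2.cvtColor(p['img'],cv2.COLOR_RGB2GRAY).astype(np.float32)
def samp(im,X): m=proj(p,X).astype(np.float32)[:,None]; return cv2.remap(im,m[...,0],m[...,1],cv2.INTER_LINEAR)[:,0]
from scipy.optimize import least_squares
for nm,z,R,im,rng,angs in(('boss',t[2]-.0186,.030,g.astype(np.float32),.008,range(-50,51,5)),('plate',t[2]-.0286,.088,gray,.008,range(-55,56,3))):
    pts=[]
    for a in angs:
        d=np.cos(np.deg2rad(a))*ex+np.sin(np.deg2rad(a))*ey
        r=np.arange(R-rng,R+rng,.0002);X=t*[1,1,0]+[0,0,z]+r[:,None]*d
        s=cv2.GaussianBlur(samp(im,X)[:,None],(1,9),0)[:,0];k=np.argmax(np.abs(np.diff(s))); 
        pts.append((r[k]*np.cos(np.deg2rad(a)),r[k]*np.sin(np.deg2rad(a)),abs(np.diff(s))[k]))
    q=np.array(pts);q=q[q[:,2]>np.median(q[:,2])*.5]
    f=least_squares(lambda c:np.hypot(q[:,0]-c[0],q[:,1]-c[1])-R,[0,0],loss='soft_l1',f_scale=.0005)
    f2=least_squares(lambda c:np.hypot(q[:,0]-c[0],q[:,1]-c[1])-c[2],[0,0,R],loss='soft_l1',f_scale=.0005)
    print(nm,len(q),f.x*1e3,np.median(np.abs(f.fun))*1e3,f2.x*1e3)
```

```text
boss 21 [-1.87208003  0.13034382] 0.46451595986638294 [-15.17347603  -0.63658074  41.99270284]
plate 26 [1.23994683 3.2544487 ] 1.8081642601834105 [22.87522396  2.51760084 69.61152324]
```

Emit:
apply_moves:
  commands:
    - [[0.05,0.12,-2],0,1]
    - [[0.05,0.12,-4],0,1]
    - [[0.05,0.12,-6],0,1]
    - [[0.05,0.12,-7],0,1]
    - [[0.05,0.12,-7.8],0,1]
    - [[0.05,0.12,-7.8],0,1]
    - [[0.05,0.12,-7.8],0,1]
    - [[0.05,0.12,-7.8],0,1]

```text
clock: 11.97
tool_pos: [0.5272, 0.2041, 0.2318]
orientation: [-180.0, -0.1, 9.8]
force: [-0.3, 0.2, -5.1]
opening: 0.0141
gripper_force: 29.9
```

Emit:
apply_moves:
  commands:
    - [[0,0,-0.1],0,1]
    - [[0,0,-0.2],0,1]
    - [[0,0,-0.3],0,1]
    - [[0,0,-0.4],0,1]
    - [[0,0,-0.5],0,1]
    - [[0,0,-0.5],0,1]
    - [[0,0,-0.5],0,1]

```text
clock: 12.55
tool_pos: [0.5264, 0.2038, 0.2255]
orientation: [180.0, 0.0, 9.8]
force: [0.0, -0.8, -5.1]
opening: 0.014
gripper_force: 29.9
```

Emit:
apply_moves:
  commands:
    - [[0,-0.06,-0.05],0,1]
    - [[0,-0.06,-0.1],0,1]
    - [[0,-0.06,-0.15],0,1]
    - [[0,-0.06,-0.2],0,1]
    - [[0,-0.06,-0.2],0,1]

```text
clock: 12.97
tool_pos: [0.5264, 0.2032, 0.2234]
orientation: [180.0, 0.0, 9.8]
force: [0.8, 0.1, -4.9]
opening: 0.0135
gripper_force: 29.9
```

Emit:
apply_moves:
  commands:
    - [[0,0,-0.05],0,1]
    - [[0,0,-0.1],0,1]
    - [[0,0,-0.15],0,1]
    - [[0,0,-0.2],0,1]
    - [[0,0,-0.2],0,1]
    - [[0,0,-0.2],0,1]

```text
clock: 13.47
tool_pos: [0.5265, 0.2032, 0.2215]
orientation: [180.0, 0.0, 9.8]
force: [0.3, -0.2, -4.3]
opening: 0.0143
gripper_force: 29.9
```

Emit:
apply_moves:
  commands:
    - [[0,0,-0.05],0,1]
    - [[0,0,-0.1],0,1]
    - [[0,0,-0.15],0,1]
    - [[0,0,-0.2],0,1]
    - [[0,0,-0.25],0,1]
    - [[0,0,-0.3],0,1]
    - [[0,0,-0.3],0,1]
    - [[0,0,-0.3],0,1]

```text
clock: 14.13
tool_pos: [0.5264, 0.2032, 0.2185]
orientation: [180.0, 0.0, 9.8]
force: [0.0, -0.3, -3.4]
opening: 0.0139
gripper_force: 29.9
```

Emit:
apply_moves:
  commands:
    - [[0,0,-0.05],0,1]
    - [[0,0,-0.1],0,1]
    - [[0,0,-0.15],0,1]
    - [[0,0,-0.2],0,1]
    - [[0,0,-0.25],0,1]
    - [[0,0,-0.3],0,1]
    - [[0,0,-0.3],0,1]
    - [[0,0,-0.3],0,1]

```text
clock: 14.8
tool_pos: [0.5266, 0.2032, 0.2158]
orientation: [-180.0, -0.0, 9.8]
force: [-1.5, 0.2, 1.3]
opening: 0.0139
gripper_force: 29.9
```

On the pin: about +6 N and no side force. I press further.

Emit:
apply_moves:
  commands:
    - [[0,0,-0.1],0,1]
    - [[0,0,-0.2],0,1]
    - [[0,0,-0.3],0,1]
    - [[0,0,-0.4],0,1]
    - [[0,0,-0.5],0,1]
    - [[0,0,-0.6],0,1]
    - [[0,0,-0.6],0,1]
    - [[0,0,-0.6],0,1]

```text
clock: 15.47
tool_pos: [0.5266, 0.2032, 0.2097]
orientation: [-180.0, -0.0, 9.8]
force: [-2.4, -0.4, 5.2]
opening: 0.0139
gripper_force: 29.9
```

Emit:
apply_moves:
  commands:
    - [[0,0,-0.05],0,1]
    - [[0,0,-0.1],0,1]
    - [[0,0,-0.15],0,1]
    - [[0,0,-0.2],0,1]
    - [[0,0,-0.2],0,1]
    - [[0,0,-0.2],0,1]

```text
clock: 15.97
tool_pos: [0.5266, 0.2033, 0.208]
orientation: [-180.0, -0.0, 9.8]
force: [-3.2, -0.9, 6.3]
opening: 0.0137
gripper_force: 29.9
```

Run:
```python
from m import *
for i in range(4):
    p=ctrl.snapshot('side');o=ctrl.get_obs();print(np.round(o['tool_pos'],4),np.round(o['force'],2),np.round(o['moment'],3))
```

```text
[0.5266 0.2032 0.208 ] [-3.58 -0.21  6.43] [-0.212  1.182 -0.01 ]
[0.5266 0.2032 0.208 ] [-2.71 -0.61  6.31] [-0.214  1.195  0.003]
[0.5266 0.2032 0.208 ] [-2.96  0.14  6.04] [-0.216  1.145 -0.015]
[0.5266 0.2033 0.208 ] [-3.45 -1.18  5.3 ] [-0.176  1.131  0.003]
```

Emit:
apply_moves:
  commands:
    - [[-0.03,0,-0.03],0,1]
    - [[-0.06,0,-0.06],0,1]
    - [[-0.06,0,-0.1],0,1]
    - [[-0.06,0,-0.1],0,1]
    - [[-0.06,0,-0.1],0,1]

```text
clock: 16.58
tool_pos: [0.5265, 0.2032, 0.2073]
orientation: [180.0, -0.1, 9.8]
force: [-1.5, -1.3, 7.0]
opening: 0.0138
gripper_force: 29.9
```

Emit:
apply_moves:
  commands:
    - [[0,0,0],-0.04,1]
    - [[0,0,0],-0.08,1]
    - [[0,0,0],-0.12,1]
    - [[0,0,0],-0.16,1]
    - [[0,0,0],-0.2,1]
    - [[0,0,0],-0.2,1]

```text
clock: 17.08
tool_pos: [0.5267, 0.2031, 0.2074]
orientation: [-180.0, -0.1, -1.8]
force: [-1.1, -0.7, 6.2]
opening: 0.0134
gripper_force: 29.9
```

Run:
```python
from m import *
o=ctrl.get_obs();print(np.round(o['tool_pos'],4),np.round(o['orientation'],2),np.round(o['force'],2),np.round(o['moment'],3))
```

```text
[0.5267 0.2031 0.2074] [-1.7999e+02 -1.1000e-01 -1.8300e+00] [-1.08 -0.73  6.24] [-0.689  0.305 -0.035]
```

Emit:
apply_moves:
  commands:
    - [[0,0,0],-0.06,1]
    - [[0,0,0],-0.12,1]
    - [[0,0,0],-0.18,1]
    - [[0,0,0],-0.24,1]
    - [[0,0,0],-0.3,1]
    - [[0,0,0],-0.36,1]
    - [[0,0,0],-0.42,1]
    - [[0,0,0],-0.48,1]
    - [[0,0,0],-0.54,1]
    - [[0,0,0],-0.6,1]
    - [[0,0,0],-0.66,1]
    - [[0,0,0],-0.72,1]
    - [[0,0,0],-0.78,1]
    - [[0,0,0],-0.84,1]
    - [[0,0,0],-0.9,1]
    - [[0,0,0],-0.96,1]
    - [[0,0,0],-1.02,1]
    - [[0,0,0],-1.08,1]
    - [[0,0,0],-1.12,1]
    - [[0,0,0],-1.12,1]

```text
clock: 18.75
tool_pos: [0.526, 0.2021, 0.207]
orientation: [180.0, -0.1, -66.0]
force: [-2.0, -4.5, 7.1]
opening: 0.0135
gripper_force: 29.9
```

Run:
```python
from m import *
o=ctrl.get_obs();print(np.round(o['tool_pos'],4),np.round(o['orientation'],2),np.round(o['force'],2),np.round(o['moment'],3))
```

```text
[0.526  0.2021 0.207 ] [ 1.7997e+02 -1.0000e-01 -6.6030e+01] [-1.98 -4.54  7.06] [-1.902  0.662  0.033]
```

Emit:
apply_moves:
  commands:
    - [[0,-0.05,0],-0.04,1]
    - [[-0.03,-0.1,0],-0.08,1]
    - [[-0.05,-0.15,0],-0.12,1]
    - [[-0.05,-0.15,0],-0.16,1]
    - [[-0.05,-0.15,0],-0.2,1]
    - [[-0.05,-0.15,0],-0.24,1]
    - [[-0.05,-0.15,0],-0.26,1]
    - [[-0.05,-0.15,0],-0.26,1]

```text
clock: 19.42
tool_pos: [0.5247, 0.2016, 0.2071]
orientation: [180.0, 0.0, -80.8]
force: [-7.6, 0.0, 11.1]
opening: 0.0139
gripper_force: 30.0
```

Run:
```python
from m import *
o=ctrl.get_obs();print(np.round(o['tool_pos'],4),np.round(o['orientation'],2),np.round(o['force'],2),np.round(o['moment'],3))
```

```text
[0.5247 0.2016 0.2071] [179.95   0.   -80.82] [-7.560e+00  1.000e-02  1.113e+01] [0.136 3.092 0.279]
```

Emit:
apply_moves:
  commands:
    - [[-0.06,0,0],0,1]
    - [[-0.12,0,0],0,1]
    - [[-0.15,0,0],-0.03,1]
    - [[-0.15,0,0],-0.05,1]
    - [[-0.15,0,0],-0.05,1]

```text
clock: 19.83
tool_pos: [0.5239, 0.2016, 0.2071]
orientation: [-180.0, -0.0, -83.7]
force: [-3.4, -1.3, 8.1]
opening: 0.014
gripper_force: 30.1
```

Run:
```python
from m import *
o=ctrl.get_obs();print(np.round(o['tool_pos'],4),np.round(o['orientation'],2),np.round(o['force'],2),np.round(o['moment'],3))
```

```text
[0.5239 0.2016 0.2071] [-1.7998e+02 -1.0000e-02 -8.3670e+01] [-3.37 -1.35  8.09] [-0.289  1.59   0.32 ]
```

At the stop (mz about 0.32 N m, 1.63 rad). Ease up and see whether it catches in the groove.

Emit:
apply_moves:
  commands:
    - [[-0.03,0,0.1],0.01,1]
    - [[-0.05,0,0.2],0.02,1]
    - [[-0.05,0,0.3],0.02,1]
    - [[-0.05,0,0.4],0.02,1]
    - [[-0.05,0,0.4],0.02,1]

```text
clock: 20.25
tool_pos: [0.5238, 0.2016, 0.2109]
orientation: [-180.0, -0.0, -82.5]
force: [0.7, -2.3, 1.5]
opening: 0.0139
gripper_force: 30.0
```

Run:
```python
from m import *
o=ctrl.get_obs();print(np.round(o['tool_pos'],4),np.round(o['orientation'],2),np.round(o['force'],2),np.round(o['moment'],3))
```

```text
[0.5238 0.2016 0.2109] [-1.7997e+02 -1.0000e-02 -8.2510e+01] [ 0.72 -2.31  1.52] [-0.821 -0.721  0.012]
```

Emit:
apply_moves:
  commands:
    - [[0,0,0.05],0,1]
    - [[0,0,0.1],0,1]
    - [[0,0,0.15],0,1]
    - [[0,0,0.15],0,1]
    - [[0,0,0.15],0,1]

```text
clock: 20.67
tool_pos: [0.5237, 0.2016, 0.2116]
orientation: [-180.0, -0.0, -82.5]
force: [5.8, -2.4, -4.4]
opening: 0.014
gripper_force: 30.0
```

Run:
```python
from m import *
o=ctrl.get_obs();print(np.round(o['tool_pos'],4),np.round(o['orientation'],2),np.round(o['force'],2),np.round(o['moment'],3))
```

```text
[0.5237 0.2016 0.2116] [-1.7999e+02 -1.0000e-02 -8.2510e+01] [ 5.81 -2.43 -4.39] [-0.895 -2.216 -0.005]
```

Emit:
apply_moves:
  commands:
    - [[0.1,-0.05,-0.05],0,1]
    - [[0.1,-0.05,-0.05],0.06,1]
    - [[0.1,-0.05,-0.05],0.06,1]
    - [[0.1,-0.05,-0.05],0.06,1]

```text
clock: 21.0
tool_pos: [0.5241, 0.2014, 0.2116]
orientation: [180.0, 0.0, -79.1]
force: [0.1, -0.4, 0.2]
opening: 0.0137
gripper_force: 30.0
```

Run:
```python
from m import *
o=ctrl.get_obs();print(np.round(o['tool_pos'],4),np.round(o['orientation'],2),np.round(o['force'],2),np.round(o['moment'],3))
```

```text
[0.5241 0.2014 0.2116] [ 1.7998e+02  2.0000e-02 -7.9140e+01] [ 0.1  -0.37  0.17] [-0.062  0.027 -0.017]
```

Emit:
apply_moves:
  commands:
    - [[0,0,0],0,0.9]
    - [[0,0,0],0,0.6]
    - [[0,0,0],0,0]
    - [[0,0,0],0,0]
    - [[0,0,0],0,0]
    - [[0,0,0],0,0]
    - [[0,0,0],0,0]
    - [[0,0,0],0,0]
    - [[0,0,0],0,0]
    - [[0,0,2],0,0]
    - [[0,0,5],0,0]
    - [[0,0,8],0,0]
    - [[0,0,11],0,0]
    - [[0,0,14],0,0]
    - [[0,0,14],0,0]
    - [[0,0,14],0,0]

```text
clock: 22.33
tool_pos: [0.5249, 0.2016, 0.3535]
orientation: [-179.8, 0.1, -79.1]
force: [-0.2, -0.0, -0.8]
opening: 0.0876
gripper_force: 0.0
```

Run:
```python
from m import *
o=ctrl.get_obs();print(np.round(o['tool_pos'],4),o['opening'])
P=[]
for n in('scene','side','wrist'):
    p=ctrl.snapshot(n);P.append(p)
    r=ctrl.spot_point(p,'slicer')[:1]
    print(n,[(np.round(d['at'],1).tolist(),atz(p,d['at'],.179).round(4).tolist()) for d in r])
    if n!='wrist': a=(P,r)
f=lambda p,x,y:cv2.resize(p['img'][y:y+100,x:x+133],(400,300),interpolation=cv2.INTER_CUBIC)
cv2.imwrite('pics/h4.png',np.vstack([np.hstack([f(P[0],310,110),f(P[1],280,150)]),np.hstack([cv2.resize(P[2]['img'],(400,300)),np.zeros((300,400,3),np.uint8)])])[:,:,::-1])
```

```text
[0.5249 0.2016 0.3535] 0.08760556610737003
scene [([376.7, 175.6], [0.5232, 0.2114, 0.179])]
side [([345.4, 227.9], [0.5202, 0.1964, 0.179])]
wrist []
```

View pics/h4.png

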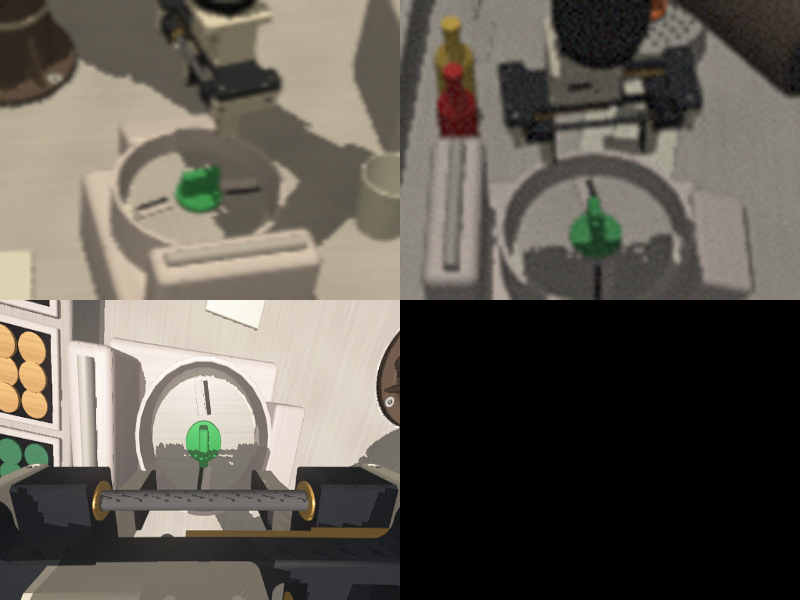

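```bash
python3 -c "
from plant import ctrl
print(ctrl.close_job())"
```

```text
the job is handed in; nothing more can be done
None
```

The slicing disc is on the drive, turned a quarter turn clockwise to the stop. It resisted a light upward pull at about the locked height, and it looked level once released. The gripper is clear, and I've handed in the job; no verdict came back.

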